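Trace the edge of a pump cam with a ball stylus

TASK

Check the edge of the steel pump cam by feel: take the orange ball stylus from its grey stand and run its ball along the cam's edge from opposite the red pin, round the side marked by the yellow line, to opposite the blue pin. Go slowly and keep the ball lightly pressed against the edge all the way without pressing hard, and let nothing but the stylus touch the cam or its fixture. Then put the stylus back upright and fully down in its stand, leaving the things round about where they are.

Things in the scene. Friction and masses are not known exactly. Their poses are not given: they have to be found in the camera images.
- stylus: hand stylus, 93 mm long, 70 g, standing upright in the grey stand. Origin: centre of the steel ball (diameter 10) at its lower end; z points up its length. Shank of diameter 6 above the ball; aluminium collar of diameter 26 from 24 to 28 mm above the origin; orange square handle 16 x 16, sides along x and y, from 28 to 85 mm: grip it there firmly and low, side force on the ball can swivel it; small cap up to 88 mm
- stand: grey plastic stand, fixed block 60 x 60 x 50 mm high, origin at the centre of its underside. A vertical bore of diameter 17 in the middle goes right through; the stylus hangs in it with the collar's underside on the block's top, its ball centre then 26 mm above the worktop
- stand_hole0 (a point): centre of the bore's mouth, on the top face of the stand
- cam_fixture: fixture screwed to the worktop: aluminium base disc of diameter 132, 10 mm thick; a post in its middle carries the level steel cam. Origin: on the post's axis, on the worktop; z up, +y to the red pin, -y to the blue pin; a thin yellow line on the base runs from red round the -x side to blue. The cam is clamped at an angle that is NOT measured: its edge must be found and followed by feel, or seen
- cam_centre (a point): on the post's axis at half the cam's thickness, 46 mm above the worktop. The cam is 12 mm thick, its nut (diameter 18) reaches 59 mm. Its smooth wavy vertical edge lies 32 to 48 mm from this axis, with bulges, flats and slight hollows, sloping up to 26 degrees from the round. It does not give: a fraction of a millimetre changes the force by newtons; 1 to 10 N is light, 20 N too hard
- red_pin (a point): top of the red pin (diameter 10, from 10 to 20 mm above the worktop, standing on the base disc 58 mm from the cam's axis). The trace starts opposite it: ball centre within 8 mm of the line through both pins, on this pin's side
- blue_pin (a point): top of the blue pin, like the red one on the other side of the cam. The trace ends opposite it: ball centre within 8 mm of the line through both pins, on this pin's side
- timer: bystander: small grey timer lying flat, 62x66x16 mm, origin at the centre of its underside
- beaker: bystander: glass beaker, 68x72x82 mm, origin at the centre of its underside
- dish: bystander: flat clear dish, 64x64x13 mm, origin at the centre of its underside
- spanner: bystander: steel spanner lying flat, 20x132x5 mm, origin at the centre of its underside
- notebook: bystander: black notebook lying flat, 148x110x16 mm, origin at the centre of its underside
Not all that is in view belongs to the job. Of the things that look like the stylus, the smallest one is meant.

How it is judged:
By the outcome, as a careful person would: the job done as asked, in the order asked, and still so for the second after the job is handed in, with the robot touching nothing.
It also fails if it takes over 70 s, if anything falls off the work surface, if the arm or the gripper's body presses on something with over 40 N, if the wrist force passes 120 N, or if a joint passes its speed limit or range.

ROBOT

A 7-joint arm with a two-finger parallel gripper is mounted at the origin on a cart in front of the work surface, level with it; the furniture and walls round the work are solid. World frame = base frame: x ahead of the robot, y to its left, z up, the work surface at z = 0. Lengths are in m, angles in rad, forces in N, time in s.
With the tool pointing down it reaches from about 0.4 to 0.85 m from the base axis. Payload 4.5 kg.
Tool frame: the origin (TCP) lies on the centre line of the jaws, within the pads' length; the fingertips stand r.tips_ahead ahead of it and the grasp point (between the pads) is the TCP (r.tips_ahead is the distance from the TCP to the fingertips, in m); z points along the fingers, y is the direction in which the jaws open and shut (so a half turn about z gives the same grasp; the last joint's range is limited). The gripper opens to 88 mm and grips with 3 to 60 N. Pads are 18 mm wide; open, the fingers measure 123 mm over their backs; the gripper's body (75 mm by 187 mm) begins 45 mm behind the grasp point.
Start: joints at [1.307, 0.689, -0.195, 1.565, 0.157, 0.902, -0.215], TCP at [0.183, -0.598, 0.258] pointing down, gripper open.
Joint ranges: [-3.01, 3.01], [-0.46, 2.08], [-1.47, 1.51], [0.13, 2.56], [-1, 4.14], [0.04, 2.09], [-2.66, 2.66]. Speed limits (rad/s): [2.57, 2.57, 3.14, 3.14, 3.14, 3.14, 3.14].

INTERFACE

Orientations are given as a unit quaternion [x, y, z, w].
In Python, from plant import r gives the robot as it stands.
- The arm moves only by the shell command python3 -m inch 'ROWS' [FORCE]. ROWS is JSON, a list of rows, each a list of 5 numbers: the shift along the world's x, y, z in units of 25 mm (1.0 is 25 mm), then the turn about the world's z in units of 6 degrees (1.0 is 6 degrees), then the finger opening in mm, from 0 to 88.1. A call has 1 to 5 rows; each row shifts and turns the commanded pose from where the row before left it; what a row does not reach is not made up. A row lasts 1/10 s, in which the tool goes at most 50 mm and 8.59 degrees, less where a joint would pass 70% of its speed; a pose out of reach is approached as far as the arm can. A call is refused whole if a number of a shift passes 1 or a number of a turn 1, either way. A call with a gripper value outside its range is refused whole. The fingers move at their own pace and stop on an object; FORCE is the grip in N (left out, the last holds). Time passes only in rows, so rows that do not move let the fingers close. It gives the time, the measured TCP pose, the force and the opening at its end, in the units of the state.
- r.get_state(): the state, without advancing time (a new reading comes with each control period).
- r.snapshot(name): name is "scene" or "side" or "wrist"; returns a dict with "pixels" (384x512x3 uint8, red, green, blue), "range_z" (384x512 float32, m along the optical axis (not along the pixel's ray), 0 where there is no reading), "K" (3x3 intrinsics, pixels), "position" and "attitude" of the camera in the world. Camera axes: x right, y up, looking along -z (the intrinsics and any distortion apply to the point x, -y, -z); pixel columns grow to the right and rows downward; lengths in m; the calibration is good to about 2 mm. A picture is of the moment at which its call begins.
- r.finish_job(): hands the job in, once; it reports no verdict.
The state is a dict: "clock": time; "q": joint angles; "qd": joint speeds; "joint_torque": joint torques, N m; "tool_pos": TCP position; "eef_rot": TCP orientation; "contact_force": force on the tool from outside, world axes, zero at the start; "moment": the same for the moment, N m; "opening": opening from 0.0 (shut) to 1.0 (fully open).
Only numpy, scipy, OpenCV 4.12 (cv2) and the standard library are available. Lean on these libraries where they do the work, as an engineer would, in place of code of your own. Each camera call takes 0.05 s, during which the arm holds its last target. There are 200 camera calls.

## Working session

There is one attempt and no reset: what is moved stays moved. The work goes in short steps, Python scripts to look and compute and a shell command to move; the robot and the scene stay as the last step left them, time stands still between calls to the robot, and variables do not carry over. Pictures are saved under pics/ and viewed, about 8 in all and at most 12, crops included, and the job is handed in when it is done.

```bash
ls; mkdir -p pics
python3 - <<'E'
from plant import r
import cv2,numpy as np,pickle
s=r.get_state();print(s,r.tips_ahead)
for n in("scene","side"):
    d=r.snapshot(n);pickle.dump(d,open(f"pics/{n}0.pkl","wb"))
    cv2.imwrite(f"pics/{n}0.png",d["pixels"][:,:,::-1]);print(n,d["K"],d["position"],d["attitude"],[k for k in d])
E
```

```text
pics
{'clock': 0.0, 'q': array([ 1.30683883,  0.6899833 , -0.19451892,  1.56632975,  0.15732745,
        0.90250022, -0.21509388]), 'qd': array([ 0.00038885,  0.00067302, -0.00091913, -0.00071991,  0.00033449,
       -0.00055587,  0.00025431]), 'joint_torque': array([ 1.55900016e-03, -5.27572739e+01, -1.26683470e+00, -1.53431797e+01,
       -5.27517032e-02,  6.53130468e-03,  1.35406985e-04]), 'tool_pos': array([ 0.18313848, -0.59694762,  0.25691436]), 'eef_rot': array([ 9.88929472e-01,  1.48383512e-01, -2.09374006e-04, -8.88499857e-04]), 'contact_force': array([ 0.22541257, -0.05085715,  0.78272948]), 'moment': array([-0.02275297,  0.00812937,  0.04215541]), 'opening': 1.0063477513373866} 0.019
scene [[350.38923489   0.         257.38627639]
 [  0.         350.38923489 189.05575785]
 [  0.           0.           1.        ]] [ 0.17625881 -0.47022983  0.52736322] [ 0.46754471 -0.1271173  -0.23082711  0.8437784 ] ['pixels', 'range_z', 'K', 'position', 'attitude']
side [[382.64575666   0.         259.45609385]
 [  0.         382.64575666 195.72199121]
 [  0.           0.           1.        ]] [0.21446753 1.03330028 0.89745215] [-0.07241203  0.3939668   0.89672482 -0.18823192] ['pixels', 'range_z', 'K', 'position', 'attitude']
```

View pics/scene0.png

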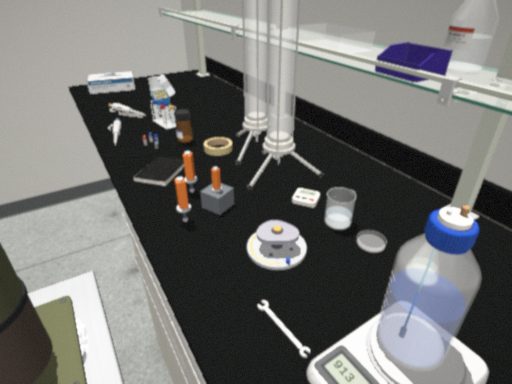

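View pics/side0.png

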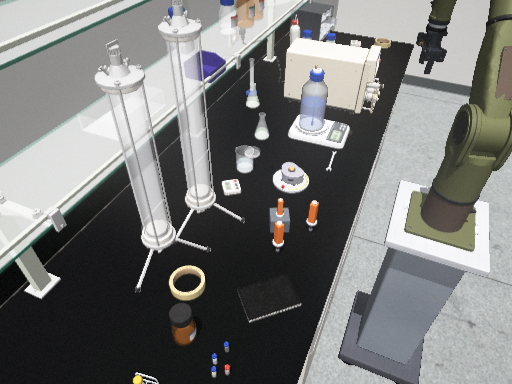

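The scene view shows three orange styli: (189,170) and (182,195) stand free, and (216,180) is in the grey stand (side view: (280,205)). The one in the stand fits the description and looks smallest. The cam fixture is at (277,245), blue pin at (289,260). Next I'll measure and take an enlarged crop to confirm.

```bash
cat > h.py <<'E'
import numpy as np,cv2,pickle
from scipy.spatial.transform import Rotation as R
def cloud(d):
    z=d["range_z"].astype(float);K=d["K"];v,u=np.mgrid[:z.shape[0],:z.shape[1]]
    c=np.stack([(u-K[0,2])/K[0,0]*z,-(v-K[1,2])/K[1,1]*z,-z],-1)
    return c@R.from_quat(d["attitude"]).as_matrix().T+d["position"]
def ray(d,u,v,h):
    K=d["K"];c=np.array([(u-K[0,2])/K[0,0],-(v-K[1,2])/K[1,1],-1.])
    w=R.from_quat(d["attitude"]).as_matrix()@c;p=d["position"];return p+w*(h-p[2])/w[2]
def proj(d,P):
    c=(np.atleast_2d(P)-d["position"])@R.from_quat(d["attitude"]).as_matrix();K=d["K"]
    return np.stack([K[0,2]+K[0,0]*c[:,0]/-c[:,2],K[1,2]+K[1,1]*c[:,1]/c[:,2]],-1)
def masks(d):
    h=cv2.cvtColor(d["pixels"],cv2.COLOR_RGB2HSV);H,S,V=[h[...,i].astype(int) for i in range(3)]
    return dict(orange=(H>4)&(H<14)&(S>170)&(V>120),red=((H<4)|(H>175))&(S>150)&(V>90),blue=(H>105)&(H<130)&(S>150)&(V>90),yellow=(H>20)&(H<34)&(S>70)&(V>120))
E
python3 - <<'E'
from h import *
ims=[]
for n in("scene","side"):
    d=pickle.load(open(f"pics/{n}0.pkl","rb"));P=cloud(d)
    for k,m in masks(d).items():
        N,L,st,ce=cv2.connectedComponentsWithStats(m.astype(np.uint8))
        for i in range(1,N):
            if st[i,4]<4: continue
            q=P[(L==i)&(d["range_z"]>0)]
            if len(q)==0: continue
            md=np.median(q,0)
            if not(0.1<md[0]<1 and abs(md[1])<.9 and -.02<md[2]<.2): continue
            print(n,k,st[i],ce[i].round(1),md.round(3),"min",q.min(0).round(3),"max",q.max(0).round(3))
    c={"scene":(160,140,160,140),"side":(225,140,110,120)}[n]
    im=d["pixels"][c[1]:c[1]+c[3],c[0]:c[0]+c[2],::-1]
    ims.append(cv2.resize(im,(400,400*c[3]//c[2]),interpolation=cv2.INTER_CUBIC))
h=max(i.shape[0] for i in ims)
cv2.imwrite("pics/crop1.png",np.hstack([cv2.copyMakeBorder(i,0,h-i.shape[0],0,0,0) for i in ims]))
E
```

```text
scene orange [183 153  11  26 202] [188.4 165.9] [0.435 0.329 0.086] min [ 0.426  0.322 -0.002] max [0.531 0.58  0.119]
scene orange [211 168   9  21 140] [215.6 178. ] [0.469 0.233 0.087] min [ 0.462  0.227 -0.002] max [0.565 0.434 0.11 ]
scene orange [174 180  14  28 247] [181.4 193.5] [0.372 0.208 0.087] min [ 0.362  0.204 -0.003] max [0.419 0.431 0.119]
scene red [161 106   3   2   5] [161.8 106.4] [0.526 0.848 0.082] min [0.523 0.844 0.079] max [0.531 0.852 0.085]
scene blue [154 134   4   2   7] [155.3 134.6] [0.456 0.71  0.03 ] min [ 0.447  0.706 -0.003] max [0.474 0.801 0.032]
scene blue [287 258   2   5  10] [287.5 260. ] [ 0.502 -0.04   0.019] min [ 0.499 -0.043  0.014] max [ 0.506 -0.035  0.02 ]
scene yellow [169 105   5   4  17] [170.9 106.6] [0.556 0.829 0.08 ] min [ 0.546  0.822 -0.002] max [0.638 1.091 0.084]
scene yellow [212 137   5   2   5] [214.  137.2] [ 0.655  0.657 -0.002] min [ 0.624  0.599 -0.004] max [0.659 0.662 0.022]
scene yellow [203 138  30  18 224] [217.6 148.6] [0.603 0.514 0.015] min [ 0.57   0.498 -0.005] max [0.697 0.653 0.025]
scene yellow [274 226
[... 1605 characters left out ...]
 yellow [290 167   4   3  10] [291.5 168. ] [0.512 0.018 0.059] min [0.504 0.008 0.057] max [0.519 0.025 0.063]
side yellow [305 175   2   4   5] [305.6 176.4] [ 0.465 -0.018  0.011] min [ 0.462 -0.024  0.009] max [ 0.471 -0.009  0.014]
side yellow [303 180   5   7   7] [305.4 183. ] [0.455 0.017 0.013] min [0.453 0.001 0.011] max [0.457 0.041 0.015]
side yellow [187 265   5   2   6] [189.  265.2] [0.637 0.505 0.025] min [0.635 0.501 0.023] max [0.645 0.508 0.028]
side yellow [170 284  35  16 158] [188.  294.2] [0.592 0.587 0.014] min [0.57  0.54  0.001] max [0.649 0.597 0.028]
side yellow [133 375  10   9  77] [137.5 379.4] [0.556 0.832 0.085] min [0.548 0.823 0.07 ] max [0.571 0.841 0.088]
```

View pics/crop1.png

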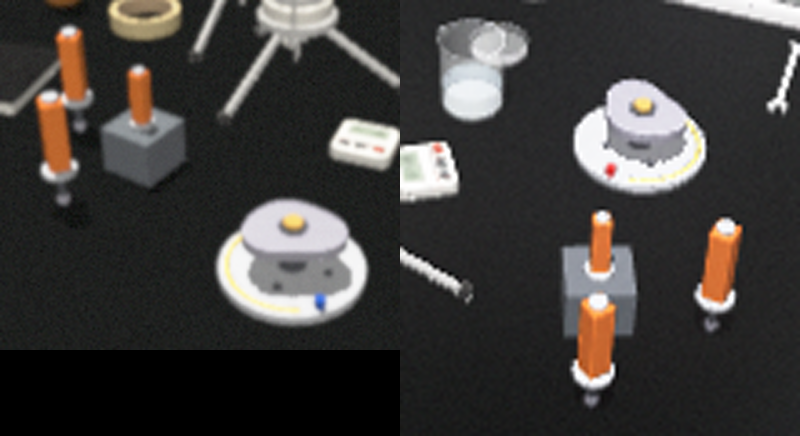

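The crop confirms it: the stylus in the grey stand is the smallest (handle top at 0.11 m, the others at about 0.12 m and standing free). It stands at about (0.469, 0.239), the cam axis is at about (0.512, 0.018), and the red pin is toward +y. Now I'll check the obstacles along the way.

```bash
python3 - <<'E'
from h import *
G=np.full((24,30),-1.);x0,y0,c=0.15,-.75,.05
for n in("scene","side"):
    d=pickle.load(open(f"pics/{n}0.pkl","rb"));P=cloud(d)[d["range_z"]>0]
    if n=="side": P=P[~((P[:,0]<.3)&(P[:,1]<0.3))]
    i=((P[:,0]-x0)/c).astype(int);j=((P[:,1]-y0)/c).astype(int)
    ok=(P[:,0]>x0)&(P[:,1]>y0)&(i<24)&(j<30)&(P[:,2]<.6)
    np.maximum.at(G,(i[ok],j[ok]),P[ok,2])
print("rows y, cols x .15..; cm")
for j in range(28): print("%6.2f"%(y0+j*c)," ".join("%3d"%round(100*G[i,j]) if G[i,j]>-.9 else "  ." for i in range(18)))
E
python3 -m inch '[[1,0,0,0,88],[1,0,0.5,0,88]]'
```

```text
rows y, cols x .15..; cm
 -0.75   .   .   .   1   .   .   .   .   .   .   .   .  37  35  35  35   1   9
 -0.70   .   .   .   1  27  27  25  25  25  25  25  25  37  35  35  35   1  37
 -0.65   .   .   .  13  27  26  25  25  25  25  25  25  37  35  35  34   1  37
 -0.60   .   .   .  15  27  27  25  25  25  25  25  25  37  35  39   0   1  34
 -0.55   .   .   .   9  27  26  25  25  25  25  25  25  37  35  43  17   1  41
 -0.50   .   .   .   1   1   1   1   1   .   0   1   0  37  34  44  17   1  42
 -0.45   .   .   .   1   1   3   2   3   .   0   1   1  37  35  45  45   1  43
 -0.40   .   .   .   0   3   3   5  21  21   3   1   1  37  35  41  41  34  44
 -0.35   .   .   .   1   3   3  22  30  30   5   1   1  37  35  47  47  43  46
 -0.30   .   .   .   1   3   4  21  29  28   4   1   1  37  34  35  47  35  46
 -0.25   .   .   0   1   3   3   3  10  18   3   6  11  37  35  35  34  35  34
 -0.20   .   .   0   1   1   1   1   1   1   1   6  11  37  34  35  35  34  48
 -0.15   .   .   0   1   1   1   1   1   1   1   1   2  37  35  34  35  52  51
 -0.10   .   .   0   1   1   1   1   1   1   1  
[... 569 characters left out ...]
34  34  39  52
  0.30   . -84   1   1   0  13  12   0   0   1  60  60  47  39   0  34  39  52
  0.35   . -84   0   1   0  12   0   1   0   0  60  60  37  39   0  35  39  52
  0.40 -85 -85   0   1   2   2   0   0   1   3   5  57   9  39  39  39  39  52
  0.45 -85 -85   0   2   2   2   2   1   1   2  56  60  57  34  34  34  34  52
  0.50 -84 -84   0   2   2   2   2   1   3   3  56  58  58  34  34  34  34  52
  0.55 -84 -84   1   1   2   2   0   1   3   3   3   6  37  34  35  34  34  45
  0.60 -85 -84   0   0   0   0   0   6   1   0   0   2  37  34  34  35  34  44
clock: 0.3
tool_pos: [0.2323, -0.5965, 0.2683]
eef_rot: [0.989, 0.147, -0.001, -0.002]
contact_force: [0.6, 0.1, 0.0]
opening: 0.998
```

```bash
python3 -m inch '[[0,1,0,0,88],[0,1,0,0,88],[0,1,0,0,88],[0,1,0,0,88],[0,1,0,0,88]]'; python3 -m inch '[[0,1,0,0,88],[0,1,0,0,88],[0.3,1,0,0,88],[0.5,1,0,0,88],[0.6,1,0,0,88]]'; python3 -m inch '[[0.6,1,0,0,88],[0.7,1,0,0,88],[0.7,1,0,0,88],[0.7,1,0,0,88],[0.5,1,0,0,88]]'; python3 -m inch '[[0.5,1,0,0,88],[0.5,1,0,0,88],[0.5,1,0,0,88],[0.5,1,0,0,88],[0.5,1,0,0,88]]'
python3 - <<'E'
from h import *
from plant import r
d=r.snapshot("wrist");pickle.dump(d,open("pics/w0.pkl","wb"));cv2.imwrite("pics/w0.png",d["pixels"][:,:,::-1]);print(d["position"],r.get_state()["tool_pos"],d["K"][0])
print(proj(d,[[.512,.018,.046],[.469,.239,.1]]))
E
```

```text
clock: 0.8
tool_pos: [0.2332, -0.4712, 0.2699]
eef_rot: [0.989, 0.148, -0.0, -0.0]
contact_force: [-0.1, 0.4, 0.5]
opening: 0.999
clock: 1.3
tool_pos: [0.2681, -0.3464, 0.2701]
eef_rot: [0.989, 0.148, -0.0, -0.0]
contact_force: [0.7, 0.0, -0.0]
opening: 0.997
clock: 1.8
tool_pos: [0.3495, -0.2213, 0.2702]
eef_rot: [0.989, 0.149, 0.0, 0.0]
contact_force: [0.4, -0.3, -0.7]
opening: 0.999
clock: 2.3
tool_pos: [0.4111, -0.0964, 0.2701]
eef_rot: [0.989, 0.148, -0.0, 0.0]
contact_force: [0.3, 0.8, 0.5]
opening: 0.999
[ 0.4808302  -0.07579054  0.39680538] [ 0.41390051 -0.0917484   0.27033487] [326.52563254   0.         252.41379807]
[[ 170.71356869   27.62852095]
 [-126.48205336  -16.48444648]]
```

View pics/w0.png

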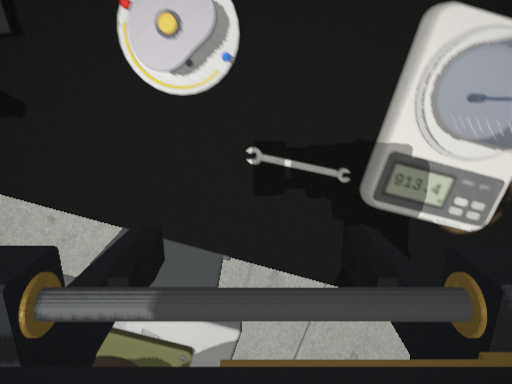

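The wrist view shows the cam at (168,25) with its nut, and the red pin (124,3), blue pin (227,57) and yellow line. I'll put the camera straight above the cam and lower it, then do the same over the stylus.

```bash
python3 -m inch '[[0.25,0.8,-1,0,88],[0.25,0.8,-1,0,88],[0.25,0.8,-1,0,88],[0.25,0.7,-1,0,88],[0.25,0.7,-0.8,0,88]]'; python3 -m inch '[[0,0,0,0,88],[0,0,0,0,88]]'
python3 - <<'E'
from h import *
from plant import r
d=r.snapshot("wrist");pickle.dump(d,open("pics/w1.pkl","wb"));cv2.imwrite("pics/w1.png",d["pixels"][:,:,::-1]);print(d["position"],r.get_state()["tool_pos"])
E
python3 -m inch '[[-0.2,1,1,0,88],[-0.2,1,1,0,88],[-0.2,1,1,0,88],[-0.2,1,1,0,88],[-0.2,1,0.8,0,88]]';python3 -m inch '[[-0.2,1,0,0,88],[-0.2,1,0,0,88],[-0.2,1,0,0,88],[-0.1,0.8,0,0,88],[0,0,0,0,88]]'
python3 - <<'E'
from h import *
from plant import r
d=r.snapshot("wrist");pickle.dump(d,open("pics/w2.pkl","wb"));print(d["position"],r.get_state()["tool_pos"])
u,v=proj(d,[[.469,.239,.1]])[0];print(u,v)
im=d["pixels"][max(0,int(v)-110):int(v)+110,max(0,int(u)-100):int(u)+100,::-1]
a=cv2.resize(im,None,fx=2,fy=2,interpolation=cv2.INTER_CUBIC)
b=cv2.imread("pics/w1.png")
H=max(a.shape[0],b.shape[0]);o=np.zeros((H,a.shape[1]+b.shape[1],3),np.uint8);o[:a.shape[0],:a.shape[1]]=a;o[:b.shape[0],a.shape[1]:]=b
s=min(1,800/o.shape[1]);cv2.imwrite("pics/w12.png",cv2.resize(o,None,fx=s,fy=s))
E
```

```text
clock: 2.85
tool_pos: [0.442, -0.0018, 0.1488]
eef_rot: [0.989, 0.148, -0.001, 0.0]
contact_force: [-0.3, -0.4, -0.1]
opening: 1.0
clock: 3.05
tool_pos: [0.4417, -0.0029, 0.1502]
eef_rot: [0.989, 0.149, -0.001, 0.0]
contact_force: [0.4, 0.1, 0.7]
opening: 0.998
[0.51150056 0.01783648 0.27680009] [ 0.44186732 -0.0035035   0.15069724]
clock: 3.6
tool_pos: [0.4172, 0.122, 0.2729]
eef_rot: [0.989, 0.147, 0.001, -0.0]
contact_force: [0.1, -0.1, -0.7]
opening: 0.999
clock: 4.1
tool_pos: [0.3996, 0.2191, 0.2715]
eef_rot: [0.989, 0.15, 0.001, -0.001]
contact_force: [0.4, -0.8, -0.8]
opening: 1.0
[0.46896465 0.23960702 0.39837242] [0.3998194  0.21708666 0.27119327]
254.051136478403 89.73701438047485
```

View pics/w12.png

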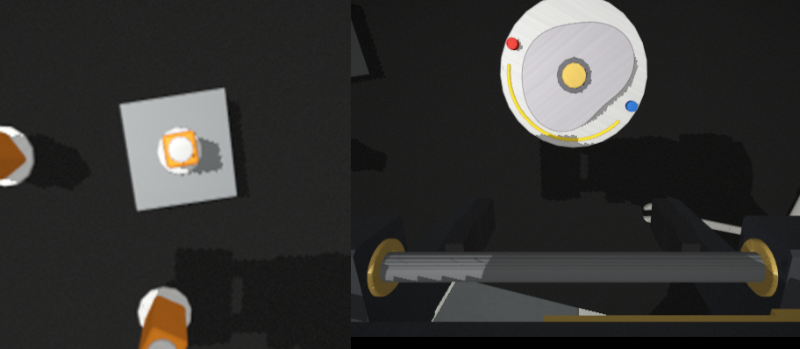

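Left: the stylus seen from above in the stand, the handle square close to the stand's own angle. Right: cam outline clear against the white base, with the red pin (512,43) and blue pin (631,106). Extracting the handle yaw and the cam contour.

Run:
```python
from h import *
d=pickle.load(open("pics/w2.pkl","rb"));m=masks(d)
N,L,st,ce=cv2.connectedComponentsWithStats(m["orange"].astype(np.uint8),connectivity=8)
u,v=proj(d,[[.469,.239,.111]])[0]
def yawof(pts,h,lab):
    W=np.array([ray(d,a,b,h)[:2] for a,b in pts]);rc=cv2.minAreaRect((W*1000).astype(np.float32))
    print(lab,"centre",np.round(rc[0],1),"size",np.round(rc[1],1),"ang",round(rc[2],1))
mm=np.zeros(m["orange"].shape,bool);mm[int(v)-15:int(v)+15,int(u)-15:int(u)+15]=1
ys,xs=np.nonzero(m["orange"]&mm);print(len(xs));yawof(zip(xs,ys),.111,"handle")
P=cloud(d);q=(abs(P[...,2]-.05)<.004)&(abs(P[...,0]-.469)<.06)&(abs(P[...,1]-.239)<.06)
yawof(zip(*np.nonzero(q)[::-1]),.05,"stand")
q=(abs(P[...,2]-.113)<.004)&(abs(P[...,0]-.469)<.02)&(abs(P[...,1]-.239)<.02);print("cap",P[q].mean(0),q.sum())
d=pickle.load(open("pics/w1.pkl","rb"));m=masks(d);P=cloud(d)
for k,h in(("red",.02),("blue",.02),("yellow",.059)):
    q=m[k]&(abs(P[...,2]-h)<.004)&(abs(P[...,0]-.51)<.09)&(abs(P[...,1]-.02)<.09)
    ys,xs=np.nonzero(q);print(k,len(xs),ray(d,xs.mean(),ys.mean(),h).round(4),P[q].mean(0).round(4))
q=(P[...,2]>.049)&(P[...,2]<.066)&(abs(P[...,0]-.51)<.07)&(abs(P[...,1]-.02)<.07)
print("cam z",np.median(P[q][:,2]))
pk=d["pixels"][...].astype(int);ys,xs=np.nonzero(q);print(q.sum(),xs.min(),xs.max(),ys.min(),ys.max(),pk[q].mean(0))
c,_=cv2.findContours(q.astype(np.uint8),cv2.RETR_EXTERNAL,cv2.CHAIN_APPROX_NONE);c=max(c,key=len)[:,0]
W=np.array([ray(d,a,b,.052)[:2] for a,b in c])
rel=W-np.array([.512,.018]);th=np.degrees(np.arctan2(rel[:,1],rel[:,0]));rr=np.hypot(*rel.T)*1000
for t in range(-180,180,15):
    s=abs((th-t+180)%360-180)<4;print(t,rr[s].mean().round(2) if s.any() else None,end="; ")
```

```text
0Traceback (most recent call last):
  File "<stdin>", line 9, in <module>
  File "<stdin>", line 6, in yawof
cv2.error: OpenCV(4.12.0) /io/opencv/modules/imgproc/src/convhull.cpp:143: error: (-215:Assertion failed) total >= 0 && (depth == CV_32F || depth == CV_32S) in function 'convexHull'
```

```bash
cat > m.py <<'E'
from h import *
d=pickle.load(open("pics/w2.pkl","rb"))
h=cv2.cvtColor(d["pixels"],cv2.COLOR_RGB2HSV).astype(int)
u,v=proj(d,[[.469,.239,.111]])[0]
def yawof(pts,z,lab):
    W=np.array([ray(d,a,b,z)[:2] for a,b in pts]);rc=cv2.minAreaRect((W*1000).astype(np.float32))
    print(lab,"centre",np.round(rc[0],1),"size",np.round(rc[1],1),"ang",round(rc[2],1))
mm=np.zeros(h.shape[:2],bool);mm[int(v)-20:int(v)+20,int(u)-20:int(u)+20]=1
ys,xs=np.nonzero((h[...,0]>3)&(h[...,0]<24)&(h[...,1]>120)&(h[...,2]>190)&mm);print(len(xs));yawof(zip(xs,ys),.111,"handle")
P=cloud(d);q=(abs(P[...,2]-.05)<.004)&(abs(P[...,0]-.469)<.06)&(abs(P[...,1]-.239)<.06)
yawof(zip(*np.nonzero(q)[::-1]),.05,"stand")
q=(abs(P[...,2]-.113)<.004)&(abs(P[...,0]-.469)<.02)&(abs(P[...,1]-.239)<.02);print("cap",P[q].mean(0),q.sum())
d=pickle.load(open("pics/w1.pkl","rb"));m=masks(d);P=cloud(d)
for k,z in(("red",.02),("blue",.02),("yellow",.059)):
    q=m[k]&(abs(P[...,2]-z)<.004)&(abs(P[...,0]-.51)<.09)&(abs(P[...,1]-.02)<.09)
    ys,xs=np.nonzero(q);print(k,len(xs),ray(d,xs.mean(),ys.mean(),z).round(4),P[q].mean(0).round(4))
q=(P[...,2]>.046)&(P[...,2]<.066)&(abs(P[...,0]-.51)<.07)&(abs(P[...,1]-.02)<.07)
print("cam z",np.median(P[q][:,2]))
print(q.sum(),d["pixels"][q].mean(0))
c,_=cv2.findContours(q.astype(np.uint8),cv2.RETR_EXTERNAL,cv2.CHAIN_APPROX_NONE);c=max(c,key=len)[:,0]
W=np.array([ray(d,a,b,.052)[:2] for a,b in c])
rel=W-np.array([.512,.018]);th=np.degrees(np.arctan2(rel[:,1],rel[:,0]));rr=np.hypot(*rel.T)*1000
for t in range(-180,180,15):
    s=abs((th-t+180)%360-180)<4;print(t,rr[s].mean().round(2) if s.any() else None,end="; ")
E
python3 m.py
```

```text
165
handle centre [473.3 238.2] size [15.2 15.4] ang 27.7
stand centre [472.9 238.5] size [60. 60.] ang 25.6
cap [0.4730598  0.23858259 0.11203113] 351
red 146 [0.5226 0.0739 0.02  ] [0.5226 0.074  0.0197]
blue 117 [ 0.5035 -0.0391  0.02  ] [ 0.5034 -0.0392  0.0197]
yellow 594 [0.5131 0.0175 0.059 ] [0.5131 0.0175 0.0588]
cam z 0.05192020845424533
12103 [199.76501694 195.27951748 194.37593985]
-180 43.23; -165 40.66; -150 36.94; -135 33.44; -120 32.02; -105 33.21; -90 37.25; -75 42.2; -60 46.18; -45 47.74; -30 46.22; -15 42.58; 0 39.14; 15 36.44; 30 35.87; 45 36.55; 60 37.69; 75 38.16; 90 38.21; 105 38.06; 120 39.18; 135 40.69; 150 42.55; 165 43.69;
```

Run:
```python
from h import *
d=pickle.load(open("pics/w2.pkl","rb"));P=cloud(d);s=np.array([.473,.2385])
q=(P[...,2]>.08)&(P[...,2]<.15)&(np.hypot(P[...,0]-s[0],P[...,1]-s[1])<.16)&(np.hypot(P[...,0]-s[0],P[...,1]-s[1])>.03)
a=np.radians(116.3);e=np.array([np.cos(a),np.sin(a)]);f=np.array([e[1],-e[0]])
N,L=cv2.connectedComponents(q.astype(np.uint8))
for i in range(1,N):
    p=P[L==i]
    if len(p)<30: continue
    w=p[:,:2]-s;t=p[:,2]>p[:,2].max()-.004
    print(len(p),"zmax",p[:,2].max(),"along",(w@e).min(),(w@e).max(),"lat",(w@f).min(),(w@f).max(),"top",p[t].mean(0),(w[t]@e).min())
```

```text
1065 zmax 0.12541936632299422 along 0.08964151805852164 0.11555659022295048 lat 0.0003979390317124459 0.026981540860877142 top [0.43965395 0.33678224 0.12339005] 0.09561589306796102
773 zmax 0.1253085744914892 along 0.011236591819911351 0.03805388772753754 lat -0.10980909111680168 -0.083488805459953 top [0.37522374 0.21764791 0.1233412 ] 0.01717628765500703
```

Decoy A's top (z 0.125) lies under the gripper body's end for the right jaw angle (116°). So I'll grip with the TCP at z ≈ 0.083, as low as I can while the body (≈0.128) still clears it.

```bash
python3 -m inch '[[0.75,0.22,0,0.5,50],[0.75,0.22,0,0.5,50],[0.75,0.22,0,0.5,50],[0.68,0.2,0,0,50],[0,0,-1,0,50]]' 60; python3 -m inch '[[0,0,-1,0,50],[0,0,-1,0,50],[0,0,-1,0,50],[0,0,0,0,50],[0,0,0,0,50]]'
```

```text
clock: 4.65
tool_pos: [0.478, 0.2376, 0.2479]
eef_rot: [0.975, 0.223, 0.005, -0.001]
contact_force: [0.3, -0.4, 0.1]
opening: 0.577
clock: 5.15
tool_pos: [0.4735, 0.2372, 0.1709]
eef_rot: [0.975, 0.224, -0.0, 0.001]
contact_force: [0.2, 0.6, -0.3]
opening: 0.57
```

```bash
python3 -m inch '[[0,0.04,-1,0,50],[0,0,-1,0,50],[0,0,-0.8,0,50],[0,0,-0.5,0,50],[0,0,-0.2,0,50]]'; python3 -m inch '[[0,0,0,0,50],[0,0,0,0,50]]'
python3 - <<'E'
from h import *
from plant import r
d=r.snapshot("scene");cv2.imwrite("pics/s1.png",cv2.resize(d["pixels"][90:250,120:320,::-1],None,fx=3,fy=3,interpolation=cv2.INTER_CUBIC))
E
```

```text
clock: 5.65
tool_pos: [0.4734, 0.2397, 0.0829]
eef_rot: [0.974, 0.225, 0.0, 0.0]
contact_force: [-0.4, 0.5, 0.2]
opening: 0.567
clock: 5.85
tool_pos: [0.4736, 0.2402, 0.0837]
eef_rot: [0.974, 0.225, 0.001, -0.0]
contact_force: [0.9, 1.0, 0.2]
opening: 0.568
```

View pics/s1.png

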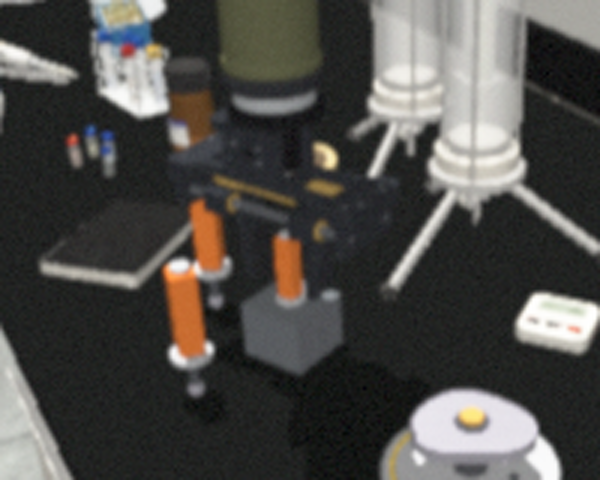

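The gripper straddles the handle at (288,265), and decoy A at (210,240) is upright and clear of the body. Closing at 60 N.

```bash
python3 -m inch '[[0,0,0,0,0],[0,0,0,0,0],[0,0,0,0,0],[0,0,0,0,0],[0,0,0,0,0]]' 60; python3 -m inch '[[0,0,0,0,0],[0,0,0,0,0],[0,0,0,0,0]]' 60
```

```text
clock: 6.4
tool_pos: [0.4729, 0.2399, 0.0828]
eef_rot: [0.974, 0.225, 0.0, 0.0]
contact_force: [0.7, 0.4, 1.5]
opening: 0.173
clock: 6.7
tool_pos: [0.4729, 0.2399, 0.0828]
eef_rot: [0.974, 0.225, 0.0, 0.0]
contact_force: [-0.1, 0.6, 1.0]
opening: 0.183
```

```bash
python3 -m inch '[[0,0,0.4,0,0],[0,0,1,0,0],[0,0,1,0,0],[0,0,1,0,0],[0,0,0.6,0,0]]' 60; python3 -m inch '[[0.3,-1,0,0,0],[0.3,-1,0,0,0],[0.3,-1,0,0,0],[0.3,-1,0,0,0],[0.3,-1,0,0,0]]';  python3 -m inch '[[0.3,-0.9,0,0,0],[0.27,-0.85,0,0,0],[0,0,0,0,0],[0,0,0,0,0]]'
cat > plan.py <<'E'
# cam contour from the overhead picture -> ball-centre curve (5 mm offset), sampled by arc length from the red-pin side
from h import *
from scipy.interpolate import splprep,splev
F=np.array([.5131,.0174])
def curve():
    d=pickle.load(open("pics/w1.pkl","rb"));P=cloud(d)
    q=(P[...,2]>.046)&(P[...,2]<.066)&(np.hypot(P[...,0]-F[0],P[...,1]-F[1])<.056)
    c=max(cv2.findContours(q.astype(np.uint8),cv2.RETR_EXTERNAL,cv2.CHAIN_APPROX_NONE)[0],key=len)[:,0]
    W=np.array([ray(d,a,b,.052)[:2] for a,b in c])-F
    th=np.arctan2(W[:,1],W[:,0]);r=np.hypot(*W.T)+.0003
    A=lambda t:np.stack([f(k*t) for k in range(9) for f in(np.cos,np.sin) if k or f is np.cos],-1)
    co=np.linalg.lstsq(A(th),r,rcond=None)[0]; res=r-A(th)@co
    t=np.radians(np.arange(60,290,.1));E=(A(t)@co)[:,None]*np.stack([np.cos(t),np.sin(t)],-1)
    T=np.gradient(E,axis=0);T/=np.hypot(*T.T)[:,None];n=np.stack([T[:,1],-T[:,0]],-1)
    C=F+E+.005*n;s=np.r_[0,np.cumsum(np.hypot(*np.diff(C,axis=0).T))]
    return C,n,s,res.std()
PIN=np.array([np.cos(np.radians(80.4)),np.sin(np.radians(80.4))]);LAT=np.array([-PIN[1],PIN[0]])
E
python3 - <<'E'
from plan import *
from plant import r
C,n,s,e=curve();print("rms",e)
w=(C-F)@LAT*1000
i=np.where((C-F)@PIN>0)[0];i0=i[np.argmin(abs(w[i]+3))];j=np.where((C-F)@PIN<0)[0];i1=j[np.argmin(abs(w[j]))]
print("start",C[i0],n[i0],"s",s[i0],"end s",s[i1],C[i1],n[i1])
st=r.get_state();p=st["tool_pos"];print(p,st["contact_force"],st["opening"])
g=C[i0]+.008*n[i0];print("pre",g,"units",(g-p[:2])/.025,(.1028-p[2])/.025)
d=r.snapshot("side");cv2.imwrite("pics/x2.png",cv2.resize(d["pixels"][100:240,220:360,::-1],None,fx=4,fy=4,interpolation=cv2.INTER_CUBIC))
E
```

```text
clock: 7.2
tool_pos: [0.4734, 0.2403, 0.185]
eef_rot: [0.974, 0.226, 0.001, -0.0]
contact_force: [0.0, 0.0, -0.9]
opening: 0.177
clock: 7.7
tool_pos: [0.5105, 0.114, 0.1833]
eef_rot: [0.974, 0.226, 0.0, 0.0]
contact_force: [-0.6, -0.8, 0.3]
opening: 0.178
clock: 8.1
tool_pos: [0.5245, 0.0715, 0.1831]
eef_rot: [0.974, 0.225, 0.0, -0.0]
contact_force: [-0.1, 0.7, -0.2]
opening: 0.179
rms 0.00017500964564161754
start [0.52337011 0.06000898] [0.28039161 0.95988569] s 0.013140997335364819 end s 0.15895209892818235 [ 0.50638485 -0.02210995] [-0.50378137 -0.86383119]
[0.5244812  0.07152567 0.1830513 ] [-0.06414383  0.67341576 -0.24576833] 0.17909462035462081
pre [0.52561324 0.06768806] units [ 0.04528144 -0.15350419] -3.2100521450327024
```

View pics/x2.png

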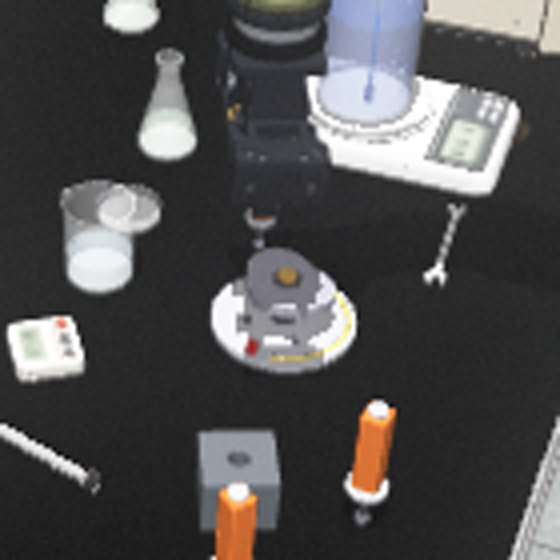

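The stylus is held upright with its ball at (260,245). The stand's bore is empty and the bystanders are undisturbed. Lowering outside the edge and starting the approach.

```bash
python3 -m inch '[[0,0,-0.8,0,0],[0,0,-0.8,0,0],[0,0,-0.8,0,0],[0,0,-0.6,0,0],[0,0,-0.2,0,0]]' ; python3 -m inch '[[-0.03,-0.1,0,0,0],[-0.03,-0.1,0,0,0],[-0.01,-0.04,0,0,0],[0,0,0,0,0]]'; python3 -m inch '[[-0.01,-0.04,0,0,0],[0,0,0,0,0]]';python3 -m inch '[[-0.01,-0.04,0,0,0],[0,0,0,0,0]]'
```

```text
clock: 8.65
tool_pos: [0.5234, 0.0731, 0.1015]
eef_rot: [0.974, 0.227, -0.001, -0.001]
contact_force: [0.2, 0.3, -1.4]
opening: 0.179
clock: 9.05
tool_pos: [0.5233, 0.065, 0.1035]
eef_rot: [0.974, 0.225, 0.001, 0.0]
contact_force: [-0.2, 0.3, -1.6]
opening: 0.176
clock: 9.25
tool_pos: [0.5228, 0.0641, 0.103]
eef_rot: [0.974, 0.225, 0.0, 0.0]
contact_force: [-0.2, 0.6, -0.1]
opening: 0.177
clock: 9.45
tool_pos: [0.5224, 0.0631, 0.1027]
eef_rot: [0.974, 0.225, -0.0, 0.0]
contact_force: [-0.3, -0.3, -0.3]
opening: 0.177
```

```bash
python3 -m inch '[[-0.005,-0.02,0,0,0],[0,0,0,0,0]]';python3 -m inch '[[-0.005,-0.02,0,0,0],[0,0,0,0,0]]';python3 -m inch '[[-0.005,-0.02,0,0,0],[0,0,0,0,0]]'
```

```text
clock: 9.65
tool_pos: [0.5223, 0.0627, 0.1027]
eef_rot: [0.974, 0.225, -0.0, 0.0]
contact_force: [0.9, -0.6, -1.0]
opening: 0.174
clock: 9.85
tool_pos: [0.5222, 0.0622, 0.1027]
eef_rot: [0.974, 0.225, -0.0, 0.0]
contact_force: [0.4, -0.3, -0.5]
opening: 0.174
clock: 10.05
tool_pos: [0.522, 0.0617, 0.1028]
eef_rot: [0.974, 0.225, 0.0, 0.0]
contact_force: [0.1, -0.1, -0.7]
opening: 0.177
```

```bash
python3 -m inch '[[-0.005,-0.02,0,0,0],[0,0,0,0,0]]';python3 -m inch '[[-0.005,-0.02,0,0,0],[0,0,0,0,0]]'
```

```text
clock: 10.25
tool_pos: [0.5219, 0.0611, 0.1027]
eef_rot: [0.974, 0.225, -0.0, 0.0]
contact_force: [1.4, -1.1, -0.0]
opening: 0.178
clock: 10.45
tool_pos: [0.5218, 0.0609, 0.1028]
eef_rot: [0.974, 0.226, 0.0, -0.0]
contact_force: [-0.4, 0.0, -1.4]
opening: 0.178
```

```bash
python3 -m inch '[[-0.003,-0.01,0,0,0],[0,0,0,0,0]]';python3 -m inch '[[-0.003,-0.01,0,0,0],[0,0,0,0,0]]'
```

```text
clock: 10.65
tool_pos: [0.5218, 0.0608, 0.1027]
eef_rot: [0.974, 0.226, 0.0, -0.0]
contact_force: [0.5, -0.4, -0.8]
opening: 0.181
clock: 10.85
tool_pos: [0.5218, 0.0607, 0.1028]
eef_rot: [0.974, 0.226, 0.0, -0.0]
contact_force: [0.4, 1.6, -1.5]
opening: 0.181
```

```bash
python3 -m inch '[[-0.003,-0.01,0,0,0],[0,0,0,0,0]]';python3 -m inch '[[-0.003,-0.01,0,0,0],[0,0,0,0,0]]'
```

```text
clock: 11.05
tool_pos: [0.5217, 0.0606, 0.1028]
eef_rot: [0.974, 0.226, 0.0, -0.0]
contact_force: [1.0, 2.7, -1.0]
opening: 0.171
clock: 11.25
tool_pos: [0.5217, 0.0605, 0.1028]
eef_rot: [0.974, 0.226, 0.0, -0.0]
contact_force: [-0.5, 3.9, -1.6]
opening: 0.181
```

Contact at about 4 N, with a stiffness of about 4–5 N per commanded mm, and the seen contour agrees with touch to within a fraction of a millimetre. Now the trace, about 12 mm/s with a check after each call.

```bash
cat > nx.py <<'E'
# report the contact, and work out the next 10 steps: along the seen curve, plus a normal correction toward 5 N
import sys,os
from plan import *
from plant import r
C,n,s,_=curve();ds=.0012;st=r.get_state();p=st["tool_pos"][:2];f=st["contact_force"]
i=np.argmin(np.hypot(*(C-p).T));sm=s[i];a=float(open("s.txt").read()) if os.path.exists("s.txt") else sm
k=np.searchsorted(s,a);Fn=f[:2]@n[i];w=p-F
print("s_cmd %.1f s_meas %.1f dev %.2fmm Fn %.1f Ft %.1f |F| %.1f lat %.1f side %.0f z %.4f t %.2f"%(a*1e3,sm*1e3,(p-C[i])@n[i]*1e3,Fn,f[0]*-n[i][1]+f[1]*n[i][0],np.hypot(*f[:2]),w@LAT*1e3,w@PIN*1e3,st["tool_pos"][2],st["clock"]))
cor=np.clip(.6*(Fn-5)/4500,-.0006,.0006);N=int(sys.argv[1]) if len(sys.argv)>1 else 5
g=lambda q:np.array([np.interp(q,s,C[:,0]),np.interp(q,s,C[:,1])])
print([list(((g(a+(j+1)*ds)-g(a+j*ds)+(cor/3*n[k] if j<3 else 0))/.025).round(3)) for j in range(N)])
open("s.txt","w").write(str(a+N*ds))
E
python3 nx.py
```

```text
s_cmd 14.9 s_meas 14.9 dev 0.02mm Fn 3.7 Ft 1.3 |F| 3.9 lat -1.3 side 44 z 0.1028 t 11.25
[[np.float64(-0.047), np.float64(0.008)], [np.float64(-0.048), np.float64(0.007)], [np.float64(-0.048), np.float64(0.005)], [np.float64(-0.048), np.float64(0.006)], [np.float64(-0.048), np.float64(0.004)]]
```

```bash
python3 -m inch '[[-0.047,0.008,0,0,0],[-0.048,0.007,0,0,0],[-0.048,0.005,0,0,0],[-0.048,0.006,0,0,0],[-0.048,0.004,0,0,0]]' >/dev/null; sed -i 's/\.round(3)) for/.round(3).tolist()) for/' nx.py; python3 nx.py
```

```text
s_cmd 20.9 s_meas 19.4 dev -0.11mm Fn 4.8 Ft -2.6 |F| 5.4 lat 3.2 side 44 z 0.1032 t 11.75
[[-0.048, 0.002], [-0.048, 0.001], [-0.048, -0.0], [-0.048, -0.001], [-0.048, -0.003]]
```

```bash
python3 -m inch '[[-0.048,0.002,0,0,0],[-0.048,0.001,0,0,0],[-0.048,0,0,0,0],[-0.048,-0.001,0,0,0],[-0.048,-0.003,0,0,0]]' >/dev/null;  python3 nx.py
```

```text
s_cmd 26.9 s_meas 25.7 dev 0.04mm Fn 4.8 Ft -3.7 |F| 6.1 lat 9.5 side 43 z 0.1032 t 12.25
[[-0.048, -0.004], [-0.048, -0.005], [-0.048, -0.006], [-0.047, -0.007], [-0.047, -0.008]]
```

```bash
python3 -m inch '[[-0.048,-0.004,0,0,0],[-0.048,-0.005,0,0,0],[-0.048,-0.006,0,0,0],[-0.047,-0.007,0,0,0],[-0.047,-0.008,0,0,0]]' >/dev/null;  python3 nx.py
```

```text
s_cmd 32.9 s_meas 32.0 dev 0.14mm Fn 4.0 Ft -2.0 |F| 4.5 lat 15.6 side 41 z 0.1031 t 12.75
[[-0.047, -0.011], [-0.047, -0.012], [-0.046, -0.013], [-0.047, -0.012], [-0.046, -0.012]]
```

```bash
python3 -m inch '[[-0.047,-0.011,0,0,0],[-0.047,-0.012,0,0,0],[-0.046,-0.013,0,0,0],[-0.047,-0.012,0,0,0],[-0.046,-0.012,0,0,0]]' >/dev/null;  python3 nx.py
```

```text
s_cmd 38.9 s_meas 38.4 dev 0.06mm Fn 4.9 Ft -3.9 |F| 6.2 lat 21.5 side 39 z 0.1030 t 13.25
[[-0.046, -0.013], [-0.046, -0.014], [-0.046, -0.015], [-0.045, -0.016], [-0.045, -0.016]]
```

```bash
python3 -m inch '[[-0.046,-0.013,0,0,0],[-0.046,-0.014,0,0,0],[-0.046,-0.015,0,0,0],[-0.045,-0.016,0,0,0],[-0.045,-0.016,0,0,0]]' >/dev/null;  python3 nx.py
```

```text
s_cmd 44.9 s_meas 45.0 dev 0.01mm Fn 4.3 Ft -2.2 |F| 4.8 lat 27.3 side 36 z 0.1029 t 13.75
[[-0.044, -0.018], [-0.044, -0.019], [-0.044, -0.02], [-0.044, -0.02], [-0.043, -0.021]]
```

```bash
python3 -m inch '[[-0.044,-0.018,0,0,0],[-0.044,-0.019,0,0,0],[-0.044,-0.02,0,0,0],[-0.044,-0.02,0,0,0],[-0.043,-0.021,0,0,0]]' >/dev/null;  python3 nx.py
```

```text
s_cmd 50.9 s_meas 51.6 dev -0.02mm Fn 3.6 Ft -2.0 |F| 4.1 lat 32.8 side 32 z 0.1028 t 14.25
[[-0.042, -0.024], [-0.041, -0.025], [-0.041, -0.026], [-0.041, -0.025], [-0.041, -0.026]]
```

```bash
sed -i 's/^k=np/a+=.5*(sm+.0009-a);k=np/' nx.py; python3 -m inch '[[-0.042,-0.024,0,0,0],[-0.041,-0.026,0,0,0],[-0.04,-0.027,0,0,0],[-0.04,-0.027,0,0,0],[-0.04,-0.027,0,0,0]]' >/dev/null;  python3 nx.py
```

```text
s_cmd 57.8 s_meas 57.9 dev -0.20mm Fn 5.2 Ft -2.7 |F| 5.8 lat 37.5 side 28 z 0.1028 t 14.75
[[-0.04, -0.027], [-0.039, -0.028], [-0.038, -0.029], [-0.037, -0.03], [-0.036, -0.031]]
```

```bash
python3 -m inch '[[-0.04,-0.027,0,0,0],[-0.039,-0.028,0,0,0],[-0.038,-0.029,0,0,0],[-0.037,-0.03,0,0,0],[-0.036,-0.031,0,0,0]]' >/dev/null;  python3 nx.py
```

```text
s_cmd 64.6 s_meas 64.5 dev -0.19mm Fn 4.6 Ft -3.4 |F| 5.7 lat 41.9 side 23 z 0.1026 t 15.25
[[-0.034, -0.034], [-0.033, -0.035], [-0.032, -0.035], [-0.032, -0.036], [-0.031, -0.037]]
```

```bash
python3 -m inch '[[-0.034,-0.034,0,0,0],[-0.033,-0.035,0,0,0],[-0.032,-0.035,0,0,0],[-0.032,-0.036,0,0,0],[-0.031,-0.037,0,0,0]]' >/dev/null;  python3 nx.py
```

```text
s_cmd 71.2 s_meas 70.9 dev -0.23mm Fn 4.2 Ft -3.3 |F| 5.4 lat 45.4 side 18 z 0.1026 t 15.75
[[-0.028, -0.039], [-0.027, -0.04], [-0.026, -0.041], [-0.025, -0.041], [-0.024, -0.041]]
```

```bash
python3 -m inch '[[-0.028,-0.039,0,0,0],[-0.027,-0.04,0,0,0],[-0.026,-0.041,0,0,0],[-0.025,-0.041,0,0,0],[-0.024,-0.041,0,0,0]]' >/dev/null;  python3 nx.py
```

```text
s_cmd 77.7 s_meas 77.3 dev -0.39mm Fn 5.0 Ft -2.8 |F| 5.8 lat 47.9 side 12 z 0.1025 t 16.25
[[-0.022, -0.043], [-0.021, -0.043], [-0.019, -0.044], [-0.018, -0.045], [-0.016, -0.045]]
```

```bash
python3 -m inch '[[-0.022,-0.043,0,0,0],[-0.021,-0.043,0,0,0],[-0.019,-0.044,0,0,0],[-0.018,-0.045,0,0,0],[-0.016,-0.045,0,0,0]]' >/dev/null;  python3 nx.py
```

```text
s_cmd 84.1 s_meas 83.6 dev -0.54mm Fn 3.5 Ft -3.1 |F| 4.7 lat 49.3 side 6 z 0.1025 t 16.75
[[-0.012, -0.047], [-0.01, -0.047], [-0.008, -0.048], [-0.009, -0.047], [-0.007, -0.047]]
```

```bash
python3 -m inch '[[-0.011,-0.047,0,0,0],[-0.009,-0.047,0,0,0],[-0.007,-0.048,0,0,0],[-0.008,-0.047,0,0,0],[-0.006,-0.047,0,0,0]]' >/dev/null;  python3 nx.py
```

```text
s_cmd 90.6 s_meas 90.2 dev -0.69mm Fn 4.5 Ft -3.1 |F| 5.5 lat 49.5 side -0 z 0.1025 t 17.25
[[-0.004, -0.048], [-0.002, -0.048], [-0.0, -0.048], [0.001, -0.048], [0.003, -0.048]]
```

```bash
python3 -m inch '[[-0.003,-0.048,0,0,0],[-0.001,-0.048,0,0,0],[0.001,-0.048,0,0,0],[0.002,-0.048,0,0,0],[0.004,-0.048,0,0,0]]' >/dev/null;  python3 nx.py
```

```text
s_cmd 97.0 s_meas 96.5 dev -0.88mm Fn 4.5 Ft -2.3 |F| 5.0 lat 48.5 side -6 z 0.1025 t 17.75
[[0.006, -0.048], [0.008, -0.047], [0.01, -0.047], [0.011, -0.047], [0.013, -0.046]]
```

```bash
python3 -m inch '[[0.007,-0.048,0,0,0],[0.009,-0.047,0,0,0],[0.011,-0.047,0,0,0],[0.012,-0.047,0,0,0],[0.014,-0.046,0,0,0]]' >/dev/null;  python3 nx.py
```

```text
s_cmd 103.4 s_meas 103.0 dev -0.97mm Fn 3.7 Ft -2.6 |F| 4.5 lat 46.2 side -12 z 0.1025 t 18.25
[[0.018, -0.045], [0.019, -0.044], [0.021, -0.043], [0.021, -0.043], [0.022, -0.043]]
```

```bash
python3 -m inch '[[0.019,-0.045,0,0,0],[0.02,-0.044,0,0,0],[0.022,-0.043,0,0,0],[0.022,-0.043,0,0,0],[0.023,-0.043,0,0,0]]' >/dev/null;  python3 nx.py
```

```text
s_cmd 110.0 s_meas 109.7 dev -1.09mm Fn 3.8 Ft -3.2 |F| 5.0 lat 42.6 side -18 z 0.1025 t 18.75
[[0.026, -0.04], [0.028, -0.039], [0.029, -0.038], [0.029, -0.039], [0.03, -0.038]]
```

```bash
python3 -m inch '[[0.027,-0.04,0,0,0],[0.029,-0.039,0,0,0],[0.03,-0.038,0,0,0],[0.03,-0.039,0,0,0],[0.031,-0.038,0,0,0]]' >/dev/null;  python3 nx.py
```

```text
s_cmd 116.6 s_meas 116.2 dev -1.21mm Fn 3.4 Ft -2.9 |F| 4.5 lat 38.2 side -22 z 0.1025 t 19.25
[[0.034, -0.034], [0.035, -0.033], [0.036, -0.032], [0.035, -0.033], [0.036, -0.032]]
```

```bash
python3 -m inch '[[0.036,-0.033,0,0,0],[0.037,-0.032,0,0,0],[0.037,-0.031,0,0,0],[0.037,-0.032,0,0,0],[0.037,-0.032,0,0,0]]' >/dev/null;  python3 nx.py
```

```text
s_cmd 123.1 s_meas 122.8 dev -1.25mm Fn 4.1 Ft -2.7 |F| 4.9 lat 33.0 side -26 z 0.1024 t 19.75
[[0.038, -0.029], [0.039, -0.028], [0.04, -0.027], [0.039, -0.028], [0.04, -0.027]]
```

```bash
python3 -m inch '[[0.039,-0.029,0,0,0],[0.04,-0.028,0,0,0],[0.041,-0.027,0,0,0],[0.04,-0.027,0,0,0],[0.04,-0.026,0,0,0]]' >/dev/null;  python3 nx.py
```

```text
s_cmd 129.7 s_meas 129.3 dev -1.32mm Fn 4.1 Ft -2.5 |F| 4.8 lat 27.3 side -29 z 0.1025 t 20.25
[[0.042, -0.024], [0.042, -0.023], [0.043, -0.022], [0.042, -0.023], [0.042, -0.023]]
```

```bash
python3 -m inch '[[0.042,-0.023,0,0,0],[0.043,-0.022,0,0,0],[0.043,-0.022,0,0,0],[0.042,-0.022,0,0,0],[0.042,-0.022,0,0,0]]' >/dev/null;  python3 nx.py
```

```text
s_cmd 136.2 s_meas 135.8 dev -1.45mm Fn 3.5 Ft -2.8 |F| 4.5 lat 21.4 side -31 z 0.1025 t 20.75
[[0.044, -0.02], [0.044, -0.019], [0.044, -0.019], [0.043, -0.021], [0.043, -0.022]]
```

```bash
python3 -m inch '[[0.045,-0.019,0,0,0],[0.045,-0.018,0,0,0],[0.044,-0.019,0,0,0],[0.043,-0.02,0,0,0],[0.043,-0.022,0,0,0]]' >/dev/null;  python3 nx.py
```

```text
s_cmd 142.4 s_meas 141.7 dev -1.49mm Fn 3.8 Ft -3.0 |F| 4.9 lat 15.7 side -32 z 0.1024 t 21.25
[[0.044, -0.02], [0.043, -0.021], [0.043, -0.021], [0.042, -0.024], [0.041, -0.024]]
```

```bash
python3 -m inch '[[0.044,-0.02,0,0,0],[0.043,-0.02,0,0,0],[0.043,-0.021,0,0,0],[0.042,-0.023,0,0,0],[0.041,-0.024,0,0,0]]' >/dev/null;  python3 nx.py
```

```text
s_cmd 148.3 s_meas 147.3 dev -1.48mm Fn 5.5 Ft -3.8 |F| 6.7 lat 10.3 side -34 z 0.1024 t 21.75
[[0.041, -0.026], [0.04, -0.026], [0.04, -0.026], [0.04, -0.026], [0.04, -0.026]]
```

```bash
python3 -m inch '[[0.041,-0.026,0,0,0],[0.04,-0.026,0,0,0],[0.04,-0.026,0,0,0],[0.04,-0.026,0,0,0],[0.04,-0.026,0,0,0]]' >/dev/null;  python3 nx.py
```

```text
s_cmd 154.1 s_meas 153.1 dev -1.42mm Fn 4.7 Ft -2.5 |F| 5.3 lat 4.9 side -37 z 0.1023 t 22.25
[[0.041, -0.025], [0.041, -0.025], [0.041, -0.025], [0.041, -0.025], [0.042, -0.024]]
```

```bash
python3 -m inch '[[0.041,-0.025,0,0,0],[0.041,-0.025,0,0,0],[0.041,-0.025,0,0,0],[0.041,-0.025,0,0,0],[0.042,-0.024,0,0,0]]' >/dev/null;  python3 nx.py;  python3 - <<'E'
from h import *
from plant import r
d=r.snapshot("scene");pickle.dump(d,open("pics/end.pkl","wb"));cv2.imwrite("pics/s3.png",cv2.resize(d["pixels"][150:290,190:340,::-1],None,fx=4,fy=4,interpolation=cv2.INTER_CUBIC))
E
```

```text
s_cmd 160.1 s_meas 159.2 dev -1.43mm Fn 4.7 Ft -2.8 |F| 5.5 lat -0.8 side -39 z 0.1023 t 22.75
[[0.042, -0.023], [0.043, -0.022], [0.043, -0.021], [0.044, -0.02], [0.044, -0.019]]
```

View pics/s3.png

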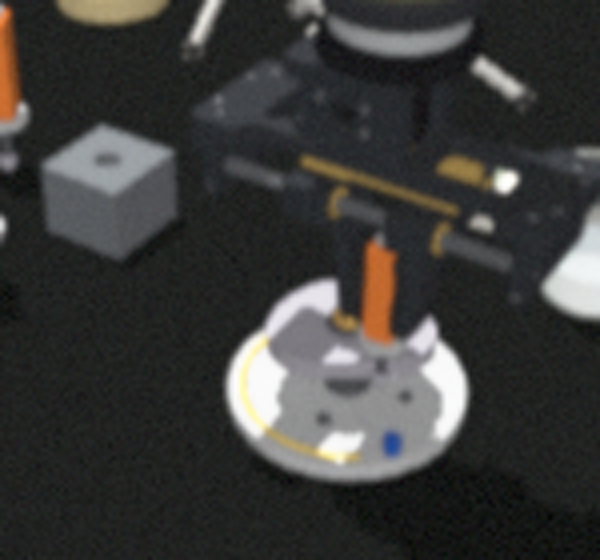

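The ball at (380,367) is at the cam's edge opposite the blue pin (392,445), the trace is complete (lateral −0.8 mm), and the stylus is still upright. Backing off outward, then up and toward the stand.

```bash
python3 -m inch '[[-0.05,-0.09,0,0,0],[-0.1,-0.17,0,0,0],[-0.15,-0.26,0,0,0],[-0.1,-0.17,0.3,0,0],[0,0,1,0,0]]'; python3 -m inch '[[0,0,1,0,0],[0,0,1,0,0],[-0.2,1,0.5,0,0],[-0.2,1,0,0,0],[-0.1,1,0,0,0]]'; python3 -m inch '[[-0.1,1,0,0,0],[-0.1,1,0,0,0],[0,1,0,0,0],[0,0,0,0,0],[0,0,0,0,0]]'
python3 - <<'E'
from h import *
from plant import r
p=r.get_state()["tool_pos"];print(p,(np.array([.473,.2385,.2])-p)/.025)
for n in("scene","side"):
    d=r.snapshot(n);P=cloud(d);pickle.dump(d,open(f"pics/h_{n}.pkl","wb"))
    m=masks(d)["orange"]&(abs(P[...,0]-p[0])<.03)&(abs(P[...,1]-p[1])<.03)
    q=P[m];z=q[:,2];print(n,len(q),z.min(),z.max())
    A=np.c_[z-z.mean(),np.ones(len(z))];print(" slope",np.linalg.lstsq(A,q[:,:2],rcond=None)[0])
    u,v=proj(d,p-[0,0,.057])[0];im=d["pixels"][int(v)-45:int(v)+30,int(u)-37:int(u)+38,::-1];cv2.imwrite(f"pics/h_{n}.png",cv2.resize(im,(400,400),interpolation=cv2.INTER_CUBIC));print(u,v)
cv2.imwrite("pics/h.png",np.hstack([cv2.imread("pics/h_scene.png"),cv2.imread("pics/h_side.png")]))
E
```

```text
clock: 23.3
tool_pos: [0.4982, -0.0362, 0.1346]
eef_rot: [0.974, 0.225, -0.002, 0.0]
contact_force: [0.2, -0.7, -0.6]
opening: 0.178
clock: 23.8
tool_pos: [0.4874, 0.0403, 0.1991]
eef_rot: [0.974, 0.225, 0.001, 0.0]
contact_force: [-0.5, -0.7, -1.6]
opening: 0.177
clock: 24.3
tool_pos: [0.4823, 0.1148, 0.1982]
eef_rot: [0.974, 0.226, 0.0, 0.0]
contact_force: [-0.3, -0.8, -0.7]
opening: 0.178
[0.48230215 0.11481874 0.19821521] [-0.37208601  4.94725059  0.0713915 ]
scene 127 0.17480722330241388 0.22556936576327935
 slope [[-0.00406056  0.01394086]
 [ 0.47467528  0.11202957]]
242.0710520577708 178.76890964414733Traceback (most recent call last):
  File "<stdin>", line 7, in <module>
    return umr_minimum(a, axis, None, out, keepdims, initial, where)
ValueError: zero-size array to reduction operation minimum which has no identity
```

The stylus is vertical to within 1° (slope 0.014), so the original grasp position should re-seat it. Going above the stand.

```bash
python3 -m inch '[[-0.08,1,0,0,0],[-0.08,1,0,0,0],[-0.08,1,0,0,0],[-0.08,1,0,0,0],[-0.056,1,0,0,0]]';python3 -m inch '[[0,0,0,0,0],[0,0,0,0,0],[0,0,0,0,0]]'
python3 - <<'E'
from h import *
from plant import r
p=r.get_state()["tool_pos"];print(p,(np.array([.4731,.2395,.0828])-p)/.025)
d=r.snapshot("scene");u,v=proj(d,p-[0,0,.09])[0];cv2.imwrite("pics/h.png",cv2.resize(d["pixels"][int(v)-60:int(v)+60,int(u)-60:int(u)+60,::-1],(560,560),interpolation=cv2.INTER_CUBIC))
E
```

```text
clock: 24.9
tool_pos: [0.4731, 0.2392, 0.1978]
eef_rot: [0.975, 0.224, -0.0, 0.001]
contact_force: [0.5, 0.5, -1.0]
opening: 0.175
clock: 25.2
tool_pos: [0.4731, 0.2376, 0.1977]
eef_rot: [0.975, 0.224, -0.0, 0.001]
contact_force: [-0.2, 0.4, -0.8]
opening: 0.178
[0.47309514 0.23758488 0.19765456] [ 1.94563373e-04  7.66046177e-02 -4.59418255e+00]
```

View pics/h.png

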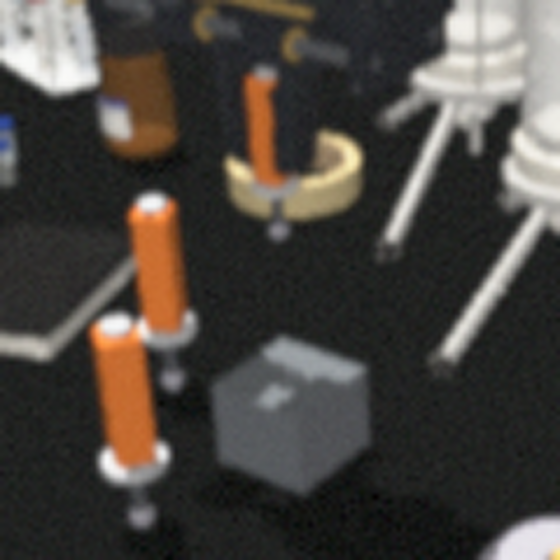

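The stylus hangs upright with its ball at (278,230) above the stand's shadowed bore (275,395). It leans in the image just as the standing decoys do, so that is only perspective. Descending in stages.

```bash
python3 -m inch '[[0,0.07,-1,0,0],[0,0,-1,0,0],[0,0,-0.8,0,0],[0,0,-0.3,0,0],[0,0,0,0,0]]'; python3 -m inch '[[0,0,-0.3,0,0],[0,0,-0.3,0,0],[0,0,0,0,0]]';  python3 -m inch '[[0,0,-0.3,0,0],[0,0,-0.2,0,0],[0,0,0,0,0]]'
```

```text
clock: 25.75
tool_pos: [0.4725, 0.2405, 0.1196]
eef_rot: [0.974, 0.225, -0.001, 0.001]
contact_force: [-0.3, 0.1, -0.6]
opening: 0.173
clock: 26.05
tool_pos: [0.4725, 0.2416, 0.1048]
eef_rot: [0.974, 0.225, -0.0, 0.0]
contact_force: [-0.1, -0.5, -0.9]
opening: 0.179
clock: 26.35
tool_pos: [0.4723, 0.2416, 0.0921]
eef_rot: [0.974, 0.226, -0.001, 0.0]
contact_force: [-0.1, -0.4, -0.8]
opening: 0.174
```

```bash
python3 -m inch '[[0,-0.05,-0.15,0,0],[0,0,-0.1,0,0],[0,0,0,0,0]]'; python3 -m inch '[[0,0,-0.08,0,0],[0,0,0,0,0],[0,0,0,0,0]]'
```

```text
clock: 26.65
tool_pos: [0.4726, 0.2404, 0.0862]
eef_rot: [0.974, 0.225, -0.0, 0.0]
contact_force: [0.5, 0.8, 0.0]
opening: 0.173
clock: 26.95
tool_pos: [0.4727, 0.2406, 0.0845]
eef_rot: [0.974, 0.225, 0.0, 0.0]
contact_force: [-0.4, 0.1, -0.5]
opening: 0.181
```

```bash
python3 -m inch '[[0,0,-0.03,0,0],[0,0,0,0,0],[0,0,0,0,0]]'
```

```text
clock: 27.25
tool_pos: [0.4727, 0.2406, 0.0838]
eef_rot: [0.974, 0.226, 0.0, 0.0]
contact_force: [0.2, -0.7, -0.7]
opening: 0.181
```

```bash
python3 -m inch '[[0,0,-0.03,0,0],[0,0,0,0,0],[0,0,0,0,0]]'; python3 -m inch '[[0,0,-0.01,0,0],[0,0,0,0,0],[0,0,0,0,0]]'
```

```text
clock: 27.55
tool_pos: [0.4727, 0.2405, 0.083]
eef_rot: [0.974, 0.226, -0.0, 0.0]
contact_force: [0.3, 0.3, -0.9]
opening: 0.178
clock: 27.85
tool_pos: [0.4728, 0.2405, 0.0828]
eef_rot: [0.974, 0.225, 0.0, 0.0]
contact_force: [0.0, -0.4, 0.7]
opening: 0.179
```

Force z has begun to turn upward (+0.7 N) at the original grasp height, so the collar is on the block. Opening slowly, then straight up.

```bash
python3 -m inch '[[0,0,0,0,18],[0,0,0,0,20],[0,0,0,0,24],[0,0,0,0,32],[0,0,0,0,50]]'; python3 -m inch '[[0,0,0,0,50],[0,0,0,0,50],[0,0,0,0,50],[0,0,0.3,0,50],[0,0,0.6,0,50]]'; python3 -m inch '[[0,0,1,0,50],[0,0,1,0,50],[0,0,1,0,50],[0,0,1,0,50],[-0.3,-0.2,1,0,50]]'; python3 -m inch '[[-0.7,-0.2,0.5,0,50],[-0.8,-0.2,0,0,50],[-0.8,-0.2,0,0,50],[-0.4,0,0,0,50],[0,0,0,0,50]]'
python3 - <<'E'
from h import *
from plant import r
p=r.get_state();print(p["tool_pos"],p["contact_force"])
d=r.snapshot("wrist");pickle.dump(d,open("pics/w3.pkl","wb"))
P=cloud(d);s=np.array([.473,.2385]);q=(P[...,2]>.1)&(P[...,2]<.16)&(np.hypot(P[...,0]-s[0],P[...,1]-s[1])<.03)
z=P[q];t=z[:,2]>z[:,2].max()-.003;print("stylus top",z[:,2].max(),z[t].mean(0),"n",q.sum())
for c in([.4397,.3368],[.3752,.2176]):
    q=(P[...,2]>.1)&(P[...,2]<.15)&(np.hypot(P[...,0]-c[0],P[...,1]-c[1])<.03);z=P[q]
    if len(z): t=z[:,2]>z[:,2].max()-.004;print("decoy",z[:,2].max(),z[t].mean(0))
a=d["pixels"][:,:,::-1];u,v=proj(d,[.473,.2385,.1])[0]
e=r.snapshot("scene")["pixels"][140:290,160:400,::-1]
cv2.imwrite("pics/f.png",np.vstack([cv2.resize(e,(560,350),interpolation=cv2.INTER_CUBIC),cv2.resize(a[0:220,:],(560,240))]))
E
```

```text
clock: 28.35
tool_pos: [0.4727, 0.2405, 0.0827]
eef_rot: [0.974, 0.225, 0.0, 0.0]
contact_force: [0.4, 0.2, -0.6]
opening: 0.43
clock: 28.85
tool_pos: [0.4721, 0.2402, 0.1051]
eef_rot: [0.974, 0.226, -0.001, 0.0]
contact_force: [-0.6, 0.0, 0.4]
opening: 0.568
clock: 29.35
tool_pos: [0.4659, 0.236, 0.2319]
eef_rot: [0.974, 0.226, 0.001, -0.0]
contact_force: [0.4, 0.8, 0.2]
opening: 0.565
clock: 29.85
tool_pos: [0.3967, 0.2206, 0.2432]
eef_rot: [0.974, 0.226, -0.0, 0.0]
contact_force: [0.1, 0.3, -0.4]
opening: 0.568
[0.39670081 0.22062102 0.24315367] [ 0.14348922  0.31298929 -0.35744956]
stylus top 0.1153237269066536 [0.47255075 0.23998283 0.11377659] n 453
decoy 0.1255626381086895 [0.43974688 0.33676667 0.1233338 ]
decoy 0.12526497697631314 [0.37528716 0.21778687 0.12318061]
```

View pics/f.png

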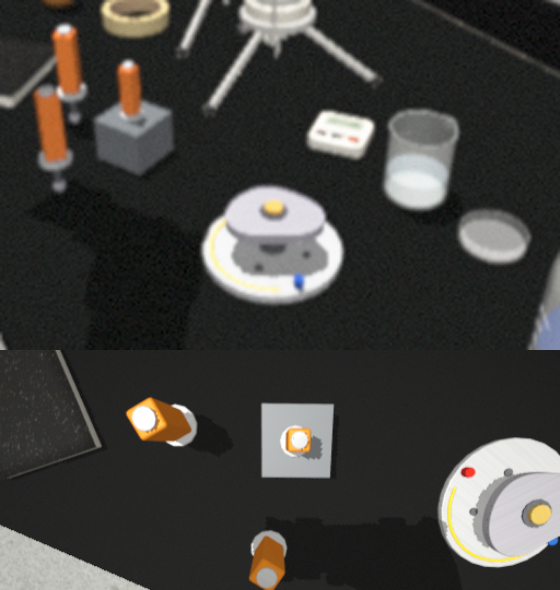

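The stylus is upright in the stand (scene (130,90), wrist (298,440)) with its collar on the block, and the decoys and bystanders look unchanged. One last numeric comparison with the starting picture, then I'll hand in.

```bash
python3 - <<'E'
from h import *
for n in("w2","w3"):
    d=pickle.load(open(f"pics/{n}.pkl","rb"));P=cloud(d)
    q=(P[...,2]>.1)&(P[...,2]<.16)&(np.hypot(P[...,0]-.473,P[...,1]-.2385)<.03);z=P[q][:,2];c=z>.1125
    o=(abs(P[...,2]-.05)<.004)&(np.hypot(P[...,0]-.473,P[...,1]-.2385)<.04)
    print(n,z.max(),np.median(z[c]),"stand top",np.median(P[o][:,2]),"collar?",np.median(P[o][:,:2],0))
E
python3 -m inch '[[0,0,0,0,50],[0,0,0,0,50]]'
```

```text
w2 0.11575094972168681 0.11385632033405524 stand top 0.04995905169272846 collar? [0.47411019 0.23889557]
w3 0.1153237269066536 0.11378509831723188 stand top 0.049899285097801394 collar? [0.47388035 0.23929726]
clock: 30.15
tool_pos: [0.3985, 0.2207, 0.2426]
eef_rot: [0.974, 0.225, 0.0, -0.0]
contact_force: [0.4, -0.1, 0.5]
opening: 0.568
```

```bash
python3 -c "
from plant import r
print(r.finish_job())"
```

```text
the job is handed in; nothing more can be done
None
```

The job is handed in, at 30.2 s on the clock. I took the smallest orange stylus from the grey stand. I ran its ball along the cam's edge from opposite the red pin, round the yellow-line side, to opposite the blue pin, at about 12 mm/s. Then I put it back in the stand.

- **Trace:** the ball started 1.3 mm and ended 0.8 mm from the line through the pins. At each check, every 0.5 s, the force against the edge was 3.4–5.5 N (total sideways 3.9–6.7 N); forces between checks were not seen.
- **Drift:** the tool's path moved up to 1.5 mm inside the edge I had measured from the camera. Either the picture was slightly off or the stylus swivelled a little in the grip. I corrected by the measured force, and the handle was within 1° of vertical afterwards.
- **Stylus back in the stand:** the cap's height matches the start to 0.1 mm (0.1138 against 0.1139 m), so it is fully down. The stylus stands about 1.5 mm to one side of where it was, which is within the play in the bore.
- **Surroundings:** the two other orange styli are within 0.2 mm of where they were. The timer, beaker, dish and notebook look unmoved in the last picture, which does not show the spanner; the arm did not go near it at working height.
- **Grip height:** I gripped about 10 mm above the bottom of the handle, not lower, because the gripper's body would have hit the neighbouring stylus.

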